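# Turn the manifold block in the test nest and set its air valve half open

### The arm

A 7-joint arm with a two-finger parallel gripper is mounted at the origin on a cart in front of the work surface, level with it; the furniture and walls round the work are solid. World frame = base frame: x ahead of the robot, y to its left, z up, the work surface at z = 0. Lengths are in m, angles in rad, forces in N, time in s.
With the tool pointing down it reaches from about 0.35 to 0.9 m from the base axis. Payload 8.1 kg.
Tool frame: the origin (TCP) lies where the fingers leave the gripper's body, on its centre line; the fingertips stand 73 mm ahead of it and the grasp point (between the pads) lies 54 mm ahead of it; z points along the fingers, y is the direction in which the jaws open and shut (so a half turn about z gives the same grasp; the last joint's range is limited). The gripper opens to 85 mm and grips with 20 to 120 N. Pads are 22 mm wide; open, the fingers measure 114 mm over their backs; the gripper's body (76 mm by 85 mm) begins 54 mm behind the grasp point. The pads swing forward as they close: fully open they stand 13 mm farther back than shut.
Start: joints at [-1.283, 0.434, 0.025, 1.573, -0.012, 1.134, -0.075], TCP at [0.238, 0.578, 0.304] pointing down, gripper open.
Joint ranges: [-2.62, 2.62], [-0.44, 2.09], [-1.27, 1.32], [0.08, 2.57], [-1.32, 4.46], [0.12, 2], [-2.74, 2.74]. Speed limits (rad/s): [2.22, 2.22, 3.01, 3.01, 3.14, 3.14, 3.14].

### API

Orientations are given as a unit quaternion [x, y, z, w].
In Python, from workcell import sense, camera, camera_params, close_job gives the robot as it stands.
- The arm moves only by the tool arm_command, never from a script. Its argument "series" is a list of rows, each a list of 7 numbers: the turn, a rotation vector about the tool's x, y, z in degrees, then the shift along the tool's x, y, z in mm, then the closure, from 0 (fully open) to 1 (shut). A call has 1 to 20 rows; each row is the pose to reach, as a shift and turn from the pose commanded when the call began, along the tool's axes at that moment; what a row does not reach only later rows make up. A row lasts 1/12 s, in which the tool goes at most 41.7 mm and 7.16 degrees, less where a joint would pass 70% of its speed; a pose out of reach is approached as far as the arm can. A call with a gripper value outside its range is refused whole. The fingers move at their own pace and stop on an object; "newtons" is the grip in N (left out, the last holds). Time passes only in rows, so rows that repeat a pose let the fingers close. It gives the time, the measured TCP pose, the force and the opening at its end, in the units of the state.
- sense(): the state, without advancing time (a new reading comes with each control period).
- camera(name): name is "scene" or "top" or "wrist"; returns (picture, depth): 420x560x3 uint8, red, green, blue; 420x560 float32, m along the optical axis (not along the pixel's ray), 0 where there is no reading.
- camera_params(name): a dict with "vfov" (degrees; the focal length in pixels is half the picture's height over the tangent of half this angle, whatever the lens; pixels are square), "cx", "cy" (the principal point, pixels), "R" (3x3) and "t" (3): a world point X has camera coordinates R X + t; the wrist camera has in their place "hand_eye" (4x4, takes a point from camera to tool coordinates, whose origin is the TCP and whose axes are the flange's). Camera axes: x right, y down, z forward; pixel columns grow to the right and rows downward; lengths in m; the calibration is good to about 2 mm. A picture is of the moment at which its call begins: read the wrist's pose just before it. camera_params takes no time and is no camera call.
- close_job(): hands the job in, once; it reports no verdict.
The state is a dict: "clock": time; "qpos": joint angles; "joint_vel": joint speeds; "joint_torque": joint torques, N m; "tool_pos": TCP position; "tool_rot": TCP orientation; "force": force on the tool from outside, world axes, zero at the start; "moment": the same for the moment, N m; "finger_gap": opening from 0.0 (shut) to 1.0 (fully open).
Only numpy, scipy, OpenCV 4.12 (cv2) and the standard library are available. Lean on these libraries where they do the work, as an engineer would, in place of code of your own. Each camera call takes 0.05 s, during which the arm holds its last target. There are 200 camera calls.

### The job

One end of the manifold block has been tested; get the other end ready: draw the block out of the test nest, turn it end for end and slide it back in, plain end first, until it is fully home against the stop and the brass spigot points out of the mouth. Keep the valve shut until the block is home and you have let go of it, then swing the valve lever to half open, 45 degrees, over the long middle mark of its dial. Leave the vial, the micrometer and the roll of tape undisturbed.

Things in the scene. Friction and masses are not known exactly. Their poses are not given: they have to be found in the camera images.
- nest: Fixed grey tunnel on a dark base plate. Origin on the table under the middle of its mouth, +x into the tunnel. Base 6 mm thick, 78 wide, x = -50 (open apron before the mouth) to +75. Tunnel inside 44 wide, floor z = 6, roof from z = 51 to 59, end stop at x = 60; outside 72 wide; side walls flare to about 56 at the mouth, parallel from x = 12.
- block: Loose bare aluminium manifold block, 0.3 kg: body 100 long (x), 40 wide, 40 high, with a brass spigot (20 to 26 thick, 20 long) on its +x end. Origin under the middle of the 100 mm body, on its under side; +x to the spigot. At the start it lies in the nest on the base plate, spigot in near the stop, its plain end about 60 mm out of the mouth.
- plain_end (a point): Centre of the block's flat plain end face (with two small dark ports), at block x = -50, z = 20.
- spigot_end (a point): Tip of the block's spigot, at block x = +70, z = 20.
- valve: Fixed ball valve on a flange 76 x 76; brass body, pipe along y (132 over the bends). Origin on the table under the lever's axis, z up. A dial plate 92 across lies at z = 63 under the lever, with three black marks: short at shut (valve's -x), long at 45 degrees, short at 90 degrees (valve's -y).
- valve_lever (a joint): Angle of the valve lever about its vertical axis, rad: 0 shut (lever points to the valve's -x, across the pipe), grows counterclockwise seen from above, 1.57 fully open (points to the valve's -y, along the pipe); half open is 0.785. Friction about 0.2 N m: it stays where it is left. Near shut at the start.
- lever_grip (a point): Where to grip the lever: on the middle of its black rubber sleeve, 88 mm from the axis, 80 mm above the table. Sleeve 66 long along the lever, 16 wide, 16 high; free space round and below it.
- vial: Bystander: plastic vial with a cap, standing, 30 across, 64 high; origin under its middle.
- micrometer: Bystander: micrometer lying on its side, 64 x 124 x 17; origin under its middle.
- tape_roll: Bystander: roll of masking tape lying flat, 90 across, 22 high; origin under its middle.

How it is judged:
By the outcome, as a careful person would: the job done as asked, in the order asked, and still so for the second after the job is handed in, with the robot touching nothing.
It also fails if it takes over 70 s, if anything falls off the work surface, if the arm or the gripper's body presses on something with over 40 N, if the wrist force passes 120 N, or if a joint passes its speed limit or range.

## Working session

There is one attempt and no reset: what is moved stays moved. The work goes in short steps, Python scripts to look and compute and a tool call to move; the robot and the scene stay as the last step left them, time stands still between calls to the robot, and variables do not carry over. Pictures are saved under pics/ and viewed, on a budget of 10 in all, crops included, one or two more only if the job needs it, and the job is handed in when it is done.

Besides the shell and the picture viewer there is one more tool, called after ">>>" by a JSON object that holds its "method" and its "body". arm_command: Moves the arm, as the interface text tells. Its arguments: {"type":"object","properties":{"series":{"type":"array"},"newtons":{"type":"number"}},"required":["series"]}

```bash
ls; mkdir -p pics; cat > h.py <<'E'
import numpy as np,cv2
from workcell import sense,camera,camera_params,close_job
from scipy.spatial.transform import Rotation as Ro
def cam(n):
    s=sense(); p,d=camera(n); c=camera_params(n)
    f=210/np.tan(np.radians(c['vfov'])/2)
    if 'R' in c: R=np.array(c['R']);t=np.array(c['t']); T=np.eye(4);T[:3,:3]=R.T;T[:3,3]=-R.T@t
    else:
        W=np.eye(4);W[:3,:3]=Ro.from_quat(s['tool_rot']).as_matrix();W[:3,3]=s['tool_pos'];T=W@np.array(c['hand_eye'])
    v,u=np.mgrid[0:p.shape[0],0:p.shape[1]]
    X=np.stack([(u-c['cx'])/f*d,(v-c['cy'])/f*d,d],-1)@T[:3,:3].T+T[:3,3]
    return p,d,X,T,f,c
def save(n,p,s=1): cv2.imwrite('pics/'+n,cv2.resize(p[...,::-1],None,fx=s,fy=s,interpolation=cv2.INTER_CUBIC))
E
python3 - <<'E'
from h import *
p,d,X,*_ =cam('top'); save('top.png',p,1.4); np.savez('top.npz',p=p,X=X,d=d)
p,d,X,*_ =cam('scene'); save('scene.png',p,1.4); np.savez('scene.npz',p=p,X=X,d=d)
print({k:np.round(v,3) for k,v in sense().items()}); print(camera_params('top'),camera_params('wrist'))
E
```

```text
pics
{'clock': np.float64(0.1), 'qpos': array([-1.283,  0.435,  0.025,  1.574, -0.012,  1.134, -0.075]), 'joint_vel': array([ 0.001, -0.001, -0.001, -0.002, -0.   , -0.001,  0.   ]), 'joint_torque': array([ 4.0000e-03, -6.7176e+01,  1.0280e+00, -3.1691e+01,  1.6000e-02,
        7.0000e-03, -0.0000e+00]), 'tool_pos': array([0.238, 0.578, 0.303]), 'tool_rot': array([ 0.194,  0.981, -0.001, -0.   ]), 'force': array([-0.419, -0.179,  0.222]), 'moment': array([-0.009,  0.004,  0.003]), 'finger_gap': np.float64(0.996)}
{'vfov': 52.73888724041114, 'cx': 281.0543312044007, 'cy': 208.37232165148458, 'R': array([[-9.54122656e-04, -9.99851047e-01,  1.72329250e-02],
       [-9.84688375e-01, -2.06469318e-03, -1.74311623e-01],
       [ 1.74321240e-01, -1.71353756e-02, -9.84539732e-01]]), 't': array([-0.01500778,  0.64542371,  0.81453033])} {'vfov': 68.07642603487425, 'cx': 275.74042813397966, 'cy': 206.5642466033767, 'hand_eye': array([[ 5.87783402e-04, -9.57823778e-01, -2.87355641e-01,
         7.22297272e-02],
       [ 9.99999225e-01,  8.78382675e-04, -8.82366065e-04,
        -9.97242176e-04],
       [ 1.09755941e-03, -2.87354900e-01,  9.57823552e-01,
        -7.07064578e-02],
       [ 0.00000000e+00,  0.00000000e+00,  0.00000000e+00,
         1.00000000e+00]])}
```

View pics/top.png

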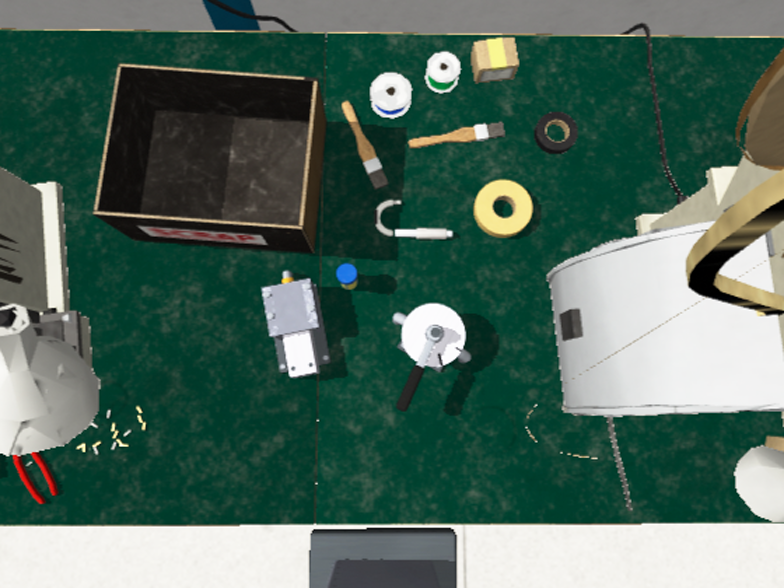

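View pics/scene.png

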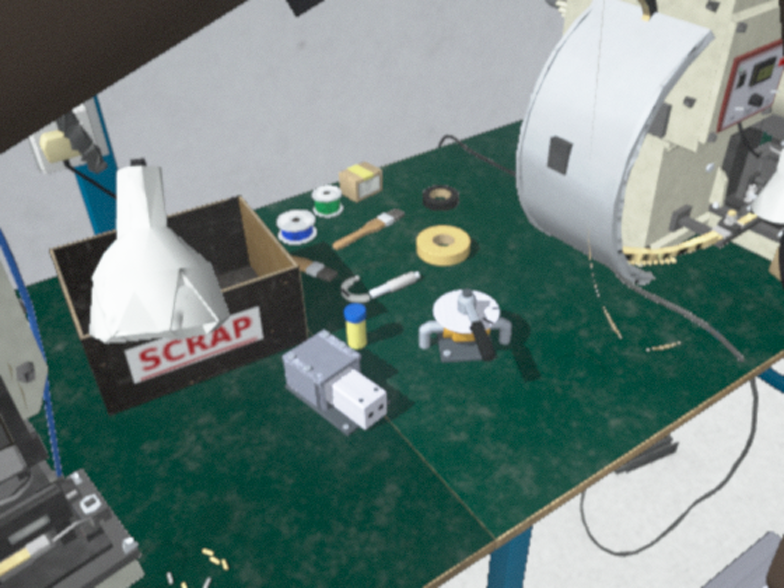

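Top view: nest around (290,325) with the pale block out towards the robot (300,350). The valve lever's black sleeve is at (410,388), pivot (435,335). The vial is at (347,275), the micrometer at (410,225) and the tape at (503,208). The brass piece at (287,277) is at the far end of the nest. Now measuring.

```bash
python3 - <<'E'
from h import *
z=np.load('top.npz');X=z['X']
for n,(a,b) in dict(blk=(300,352),blkL=(284,355),blkR=(314,352),blkN=(302,372),roof=(290,305),brass=(287,277),pivot=(435,333),sleeve=(410,388),sleeveend=(403,405),dial=(445,320),vial=(347,272),tape=(480,208),pipeL=(400,319),pipeR=(463,356)).items():
    print(n,np.round(X[round(b/1.4),round(a/1.4)],3))
def rect(m,n):
    P=X[m][:,:2]; r=cv2.minAreaRect((P*1000).astype(np.float32)); print(n,m.sum(),r, np.round(cv2.boxPoints(r)),X[m].mean(0).round(3))
v,u=np.mgrid[0:420,0:560]
reg=(u>180)&(u<235)&(v>190)&(v<275)
rect(reg&(X[...,2]>.054)&(X[...,2]<.064),'roof')
rect(reg&(X[...,2]>.042)&(X[...,2]<.050),'blk')
rect(reg&(X[...,2]>.003)&(X[...,2]<.009),'base')
reg=(u>270)&(u<350)&(v>205)&(v<300)
rect(reg&(X[...,2]>.060)&(X[...,2]<.068),'dial')
rect(reg&(X[...,2]>.083)&(X[...,2]<.094)&(z['p'].max(2)<80),'sleeve')
E
```

```text
blk [0.559 0.122 0.048]
blkL [0.555 0.151 0.008]
blkR [0.559 0.102 0.043]
blkN [0.528 0.117 0.047]
roof [0.624 0.136 0.061]
brass [0.671 0.145 0.037]
pivot [ 0.58  -0.072  0.095]
sleeve [ 0.506 -0.037  0.087]
sleeveend [ 0.483 -0.027  0.088]
dial [ 0.602 -0.089  0.062]
vial [0.675 0.053 0.06 ]
tape [ 0.785 -0.152  0.022]
pipeL [ 0.606 -0.025  0.044]
pipeR [ 0.553 -0.117  0.043]
roof 1277 ((622.3352661132812, 135.83897399902344), (75.08660888671875, 72.25286865234375), 11.48555850982666) [[578. 164.]
 [593.  93.]
 [666. 108.]
 [652. 179.]] [0.622 0.135 0.059]
blk 619 ((593.25, 126.6198959350586), (60.149505615234375, 141.9870147705078), 89.7233657836914) [[522.  97.]
 [664.  96.]
 [664. 156.]
 [522. 157.]] [0.557 0.121 0.046]
base 1046 ((603.0684814453125, 143.6398468017578), (181.88876342773438, 115.88001251220703), 1.150955080986023) [[511. 200.]
 [513.  84.]
 [695.  88.]
 [693. 203.]] [0.588 0.141 0.005]
dial 1346 ((582.1834106445312, -71.93091583251953), (89.69807434082031, 90.94391632080078), 44.428287506103516) [[ 518.  -71.]
 [ 582. -136.]
 [ 646.  -73.]
 [ 582.   -8.]] [ 0.584 -0.073  0.063]
sleeve 267 ((505.40264892578125, -36.98667907714844), (15.668522834777832, 64.38372039794922), 65.25688171386719) [[473. -31.]
 [531. -58.]
 [538. -43.]
 [479. -16.]] [ 0.506 -0.037  0.088]
```

```bash
python3 - <<'E'
from h import *
H=np.zeros((12,26))
for n in('top','scene'):
    z=np.load(n+'.npz');P=z['X'][z['d']>0].reshape(-1,3)
    for x,y,h in P:
        i=int((x-.1)//.06+0);j=int((.9-y)//.06)
        if 0<=i<12 and 0<=j<26:H[i,j]=max(H[i,j],h)
print('y',[round(.9-.06*j,2) for j in range(26)])
for i in range(11,-1,-1):print(round(.1+.06*i,2),(H[i]*100).astype(int))
R=Ro.from_quat(sense()['tool_rot']).as_matrix();print(R.round(3))
th=np.radians(11.5);g=np.array([.5855,.1285,0])+np.array([np.cos(th),np.sin(th),0])*-.05
print(g)
def rv(yang,pos):
    y=np.array([np.cos(yang),np.sin(yang),0]);zz=np.array([0,0,-1.]);Rt=np.stack([np.cross(y,zz),y,zz],1)
    s=sense();print(np.degrees(Ro.from_matrix(R.T@Rt).as_rotvec()).round(2),(1000*R.T@(np.array(pos)-s['tool_pos'])).round(1))
rv(np.radians(101.5),[g[0],g[1],.26])
E
```

```text
y [0.9, 0.84, 0.78, 0.72, 0.66, 0.6, 0.54, 0.48, 0.42, 0.36, 0.3, 0.24, 0.18, 0.12, 0.06, 0.0, -0.06, -0.12, -0.18, -0.24, -0.3, -0.36, -0.42, -0.48, -0.54, -0.6]
0.76 [ 0  0  0  0  0  2 13  0 13  1  1  1  1 13  1  1  0  2  2  0  0 38 23  0
  0  0]
0.7 [ 0  0  0  0  0  0 14  0 13 13 13 13 13 13  1  2  2  2  2  0  0 39 23  0
  0  0]
0.64 [ 0  0  0  0  0  0 15  0  0  0  0  5  6  6  6  0  0  0 36 41 42 40  0  0
  0  0]
0.58 [ 0  0  0  0  0  0 14 31  0  0  0  0  6  6  0  8 76 75 66 55 42 42 21 17
 17 17]
0.52 [ 0  0  0  0  0  7 21 39 48 48 41  0  6  4  0  9  9 69 62 53 46 43 22 18
 24 23]
0.46 [ 0  0  0  0  0  7 28 39 37 39 36  0  0  0  0  9  0 19 34 40 42 43 43 42
 33 22]
0.4 [ 0  0  0  0  0  0  1  0 35 35 31  0  0  0  0  0  0  0 12  1  5  0 26 18
  6  6]
0.34 [ 0  0  0  0  0  0  1  1  0  0  0  0  0  0  0  0  0  0  0  0  4  1 23  0
  0  0]
0.28 [0 0 0 0 0 0 0 0 0 0 0 0 0 0 0 0 0 0 0 0 1 1 0 0 0 0]
0.22 [0 0 0 0 0 0 0 0 0 0 0 0 0 0 0 0 0 0 0 0 0 0 0 0 0 0]
0.16 [ 0  0  0  0  0  0  0 63 64  0  0  0  0  0  0  0  0  0  0  0  0  0  0  0
  0  0]
0.1 [ 0  0  0  0  0  0  0 66 66 65  0 63 61  0  0  0  0  0  0  0  0  0  0  0
  0  0]
[[-0.925  0.381 -0.   ]
 [ 0.381  0.925 -0.001]
 [-0.    -0.001 -1.   ]]
[0.53650376 0.1185316  0.        ]
[-8.000e-02 -2.000e-02 -3.389e+01] [-450.9 -310.6   43.7]
```

```bash
python3 - <<'E'
from h import *
for n in('top','scene'):
    z=np.load(n+'.npz');P=z['X'][z['d']>0].reshape(-1,3)
    P=P[(P[:,2]>.15)&(P[:,0]<.7)&(P[:,0]>.2)]
    L=P[(P[:,1]>.15)]; r=np.hypot(L[:,0],L[:,1]);a=np.degrees(np.arctan2(L[:,1],L[:,0]))
    for k in range(10,75,5):
        m=(a>=k)&(a<k+5)
        if m.sum()>3: q=L[m][r[m]<r[m].min()+.08]; print(n,k,m.sum(),r[m].min().round(3),q[:,2].min().round(2),q[:,2].max().round(2))
    L=P[(P[:,1]<.0)&(P[:,0]<.7)&(P[:,1]>-.3)]
    print(n,'R',[(b,L[L[:,2]>b][:,1].max().round(3) if (L[:,2]>b).any() else 0) for b in(.15,.3,.4,.5,.6)])
E
```

```text
top 25 1226 0.578 0.29 0.43
top 30 3690 0.543 0.28 0.42
top 35 655 0.546 0.32 0.37
top R [(0.15, np.float64(-0.111)), (0.3, np.float64(-0.111)), (0.4, np.float64(-0.111)), (0.5, np.float64(-0.111)), (0.6, np.float64(-0.111))]
scene 25 181 0.617 0.4 0.42
scene 30 4178 0.544 0.3 0.42
scene 35 4716 0.547 0.31 0.38
scene 40 4485 0.591 0.33 0.35
scene 45 28 0.726 0.15 0.17
scene R [(0.15, np.float64(-0.178)), (0.3, np.float64(-0.194)), (0.4, np.float64(-0.212)), (0.5, 0), (0.6, 0)]
```

>>> {"method": "arm_command", "body": {"series": [[0,0,-2,-10,-30,0,0],[0,0,-4,-21,-64,0,0],[0,0,-6,-32,-98,0,0],[0,0,-8,-43,-132,0,0],[0,0,-10,-54,-166,0,0],[0,0,-12,-65,-199,0,0],[0,0,-14,-76,-228,0,0],[0,0,-16,-106,-248,0,0],[0,0,-18,-136,-268,0,0],[0,0,-20,-166,-288,0,0],[0,0,-22,-196,-308,0,0],[0,0,-24,-226,-328,0,0],[0,0,-26,-256,-348,0,0],[0,0,-28,-286,-368,5,0],[0,0,-30,-313,-385,10,0],[0,0,-32,-345,-366,20,0],[0,0,-33,-378,-348,30,0],[0,0,-34,-410,-330,40,0],[0,0,-34,-435,-318,44,0],[0,0,-34,-451,-311,44,0]]}}

```text
clock: 1.77
tool_pos: [0.5387, 0.1186, 0.2582]
tool_rot: [-0.101, 0.995, -0.001, -0.001]
force: [-0.6, 0.1, 0.8]
finger_gap: 1.003
```

```bash
python3 - <<'E'
from h import *
p,d,X,T,f,c=cam('wrist'); save('w1.png',p,1.4); np.savez('w1.npz',p=p,X=X)
s=sense();print(s['tool_pos'],s['qpos'].round(2),s['clock'],np.degrees(s['joint_vel']).round(1))
def fit(m,n):
    P=(X[m][:,:2]*1000).astype(np.float32); r=cv2.minAreaRect(P);print(n,m.sum(),r,cv2.boxPoints(r).round(),X[m][:,2].mean())
def big(m):
    m=cv2.morphologyEx(m.astype(np.uint8),cv2.MORPH_OPEN,np.ones((5,5)));k,l,st,_=cv2.connectedComponentsWithStats(m);return l==1+st[1:,4].argmax()
Z=X[...,2]
fit(big((Z>.041)&(Z<.0505)),'blk');fit(big((Z>.054)&(Z<.066)),'roof')
E
```

```text
[0.54089007 0.11842921 0.25879178] [-0.59  0.37  0.37  1.83 -0.16  0.97  1.62] 1.8167 [-1.3 -3.8 -0.3  4.7  1.5 -0.6 -2.5]
blk 2735 ((558.2338256835938, 121.28364562988281), (65.2497329711914, 39.99399185180664), 11.767365455627441) [[522. 134.]
 [530.  95.]
 [594. 108.]
 [586. 148.]] 0.046481663865611485
roof 5821 ((584.95556640625, -73.19924926757812), (91.91777038574219, 89.72964477539062), 75.63877868652344) [[ 530. -107.]
 [ 617. -129.]
 [ 640.  -40.]
 [ 553.  -18.]] 0.06373970257551727
```

View pics/w1.png

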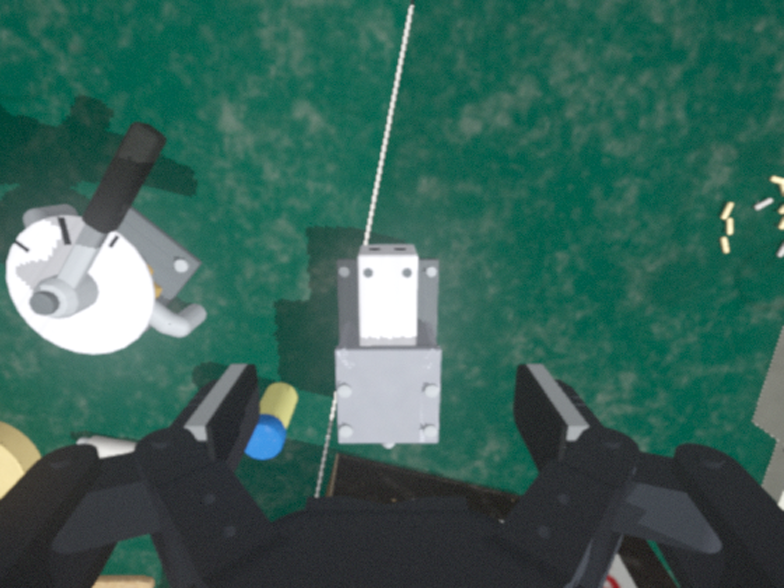

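>>> {"method": "arm_command", "body": {"series": [[0,0,0,-8,-1,20,0],[0,0,0,-14,-1,50,0],[0,0,0,-14.5,-1,80,0],[0,0,0,-14.5,-1,110,0],[0,0,0,-14.5,-1,130,0],[0,0,0,-14.5,-1,140,0],[0,0,0,-14.5,-1,140,0],[0,0,0,-14.5,-1,140,0]]}}

```text
clock: 2.48
tool_pos: [0.5511, 0.1204, 0.1202]
tool_rot: [-0.101, 0.995, -0.0, -0.0]
force: [-0.3, 0.0, -0.3]
finger_gap: 1.003
```

```bash
python3 - <<'E'
from h import *
z=np.load('w1.npz')
# rays to marks via current w1 params: use X grid rays
X=z['X']
C=np.array([.582,-.0725])
for n,(a,b) in dict(shut_i=(108,247),shut_o=(118,236),long_i=(68,243),long_o=(62,220),open_i=(29,250),open_o=(13,240),sl=(125,178)).items():
    q=X[round(b/1.4),round(a/1.4)]; e=q[:2]-C; print(n,q.round(4),'ang',np.degrees(np.arctan2(e[1],e[0])).round(1),'r',np.hypot(*e).round(3))
m=(abs(X[...,2]-.0635)<.004)
P=X[m];k=np.hypot(P[:,0]-.584,P[:,1]+.073)<.055;P=P[k]
(cx,cy),r=cv2.minEnclosingCircle((P[:,:2]*1000).astype(np.float32));print('dial',cx,cy,r)
m=(abs(X[...,2]-.088)<.005)&(z['p'].max(2)<90);P=X[m];k=np.hypot(P[:,0]-.505,P[:,1]+.037)<.05
print('sleeve',cv2.minAreaRect((P[k][:,:2]*1000).astype(np.float32)))
s=sense();print(s['tool_pos'],Ro.from_quat(s['tool_rot']).as_matrix()[:,1])
E
```

```text
shut_i [ 0.553  -0.0562  0.0633] ang 150.7 r 0.033
shut_o [ 0.545  -0.0492  0.0654] ang 147.9 r 0.044
long_i [ 0.5561 -0.08    0.0633] ang -163.8 r 0.027
long_o [ 0.5418 -0.0835  0.0643] ang -164.7 r 0.042
open_i [ 0.5654 -0.1035  0.0639] ang -118.2 r 0.035
open_o [ 0.5815 -0.1629  0.0031] ang -90.3 r 0.09
sl [ 0.5051 -0.0328  0.0891] ang 152.7 r 0.087
dial 583.5020751953125 -72.88623809814453 46.49842071533203
sleeve ((506.1697082519531, -37.19039535522461), (16.1683406829834, 63.8203239440918), 65.6707763671875)
[0.55107844 0.12036403 0.12023682] [-2.01007473e-01  9.79589699e-01 -1.32283865e-04]
```

>>> {"method": "arm_command", "body": {"series": [[0,0,0,0,0,15,0],[0,0,0,0,0,30,0],[0,0,0,0,0,36,0],[0,0,0,0,0,36,0],[0,0,0,0,0,36,0.4],[0,0,0,0,0,36,0.7],[0,0,0,0,0,36,1],[0,0,0,0,0,36,1],[0,0,0,0,0,36,1],[0,0,0,0,0,36,1],[0,0,0,0,0,36,1]], "newtons": 30}}

```text
clock: 3.4
tool_pos: [0.5515, 0.1207, 0.0849]
tool_rot: [-0.101, 0.995, 0.0, 0.001]
force: [-1.2, -0.4, 7.1]
finger_gap: 0.464
```

>>> {"method": "arm_command", "body": {"series": [[0,0,0,2,0,-0.5,1],[0,0,0,6,0,-0.5,1],[0,0,0,12,0,-0.5,1],[0,0,0,20,0,-0.5,1],[0,0,0,28,0,-0.5,1],[0,0,0,34,0,-0.5,1],[0,0,0,36,0,-0.5,1],[0,0,0,36,0,-0.5,1],[0,0,0,36,0,0,1]]}}

```text
clock: 4.15
tool_pos: [0.5149, 0.1131, 0.0845]
tool_rot: [-0.101, 0.995, 0.0, -0.001]
force: [-3.4, 0.8, 17.9]
finger_gap: 0.463
```

```bash
python3 - <<'E'
from h import *
p,d,X,T,f,c=cam('top')
s=sense();print(s['tool_pos'],s['force'],s['finger_gap'])
q,d,X2,*_=cam('wrist')
save('c1.png',np.vstack([p[170:290,150:250].repeat(3,0).repeat(3,1)[:300], q[210:310,180:280].repeat(3,0).repeat(3,1)]))
E
```

```text
[0.51489469 0.11307601 0.08440969] [-2.52513286 -1.07941118 15.37238759] 0.4652050537863603
```

View pics/c1.png

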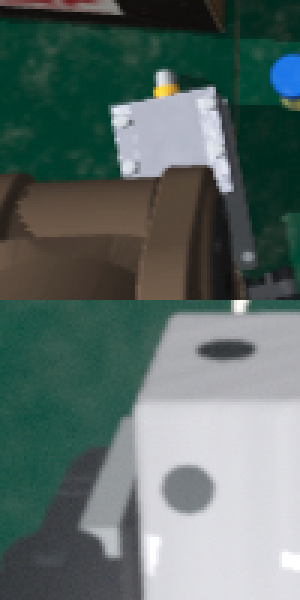

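>>> {"method": "arm_command", "body": {"series": [[0,0,0,0,0,-0.5,0.6],[0,0,0,0,0,-1,0.2],[0,0,0,0,0,-2,0],[0,0,0,0,0,-4,0],[0,0,0,0,0,-6,0],[0,0,0,0,0,-8,0],[0,0,0,-15,0,-8,0],[0,0,0,-32,0,-8,0],[0,0,0,-47,0,-6,0],[0,0,0,-53,0,-3,0],[0,0,0,-53,0,-2,0],[0,0,0,-53,0,-2,0],[0,0,0,-53,0,-2,0]]}}

```text
clock: 5.33
tool_pos: [0.5664, 0.1235, 0.0856]
tool_rot: [-0.101, 0.995, -0.0, -0.001]
force: [0.5, 0.2, 0.2]
finger_gap: 0.998
```

```bash
python3 - <<'E'
from h import *
q,d,X,*_=cam('wrist');s=sense();print(s['tool_pos'],s['force'],s['finger_gap'])
save('c2.png',q,1.2)
Z=X[...,2];m=(Z>.041)&(Z<.0505)
m=cv2.morphologyEx(m.astype(np.uint8),cv2.MORPH_OPEN,np.ones((5,5)));k,l,st,_=cv2.connectedComponentsWithStats(m)
for i in range(1,k):
    if st[i,4]>1500:
        P=X[l==i];r=cv2.minAreaRect((P[:,:2]*1000).astype(np.float32));print(st[i],r,cv2.boxPoints(r).round(),P[:,2].mean())
        A=np.c_[P[:,:2],np.ones(len(P))];print(np.linalg.lstsq(A,P[:,2],rcond=None)[0])
E
```

```text
[0.56653884 0.12357984 0.08574697] [ 0.26334622 -0.52581296  0.86500594] 0.9956759714781224
[  218    99   116   246 25645] ((539.4600219726562, 116.68067932128906), (100.17388153076172, 40.21986389160156), 11.934757232666016) [[486. 126.]
 [495.  87.]
 [593. 107.]
 [584. 147.]] 0.046614788641170204
[ 0.00052264 -0.00032262  0.04637341]
```

View pics/c2.png

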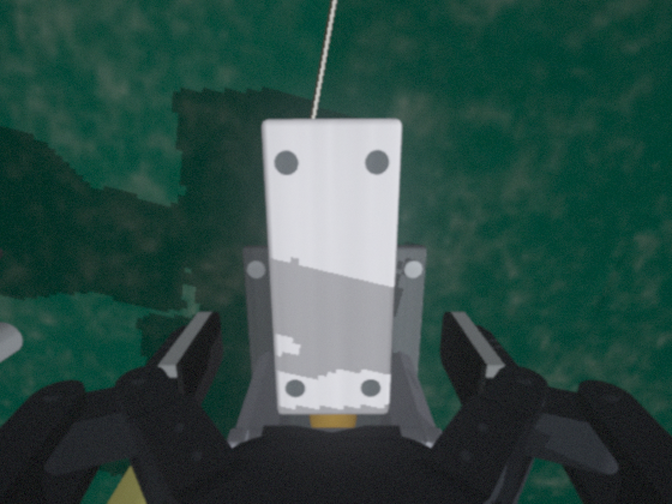

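>>> {"method": "arm_command", "body": {"series": [[0,0,0,0,-1,0,0.3],[0,0,0,0,-1,0,0.7],[0,0,0,0,-1,0,1],[0,0,0,0,-1,0,1],[0,0,0,0,-1,0,1],[0,0,0,0,-1,0,1],[0,0,0,0,-1,0,1],[0,0,0,0,-1,-1,1],[0,0,0,6,-1,-1,1],[0,0,0,14,-1,-1,1],[0,0,0,22,-1,-1,1],[0,0,0,30,-1,-1,1],[0,0,0,36,-1,-3,1],[0,0,0,42,-1,-8,1],[0,0,0,50,-1,-20,1],[0,0,0,56,-1,-40,1],[0,0,0,60,-1,-65,1],[0,0,0,60,-1,-90,1],[0,0,0,60,-1,-100,1],[0,0,0,60,-1,-100,1]], "newtons": 60}}

```text
clock: 7.05
tool_pos: [0.5103, 0.1111, 0.1884]
tool_rot: [-0.101, 0.995, 0.001, 0.002]
force: [-0.1, 0.3, -3.0]
finger_gap: 0.456
```

>>> {"method": "arm_command", "body": {"series": [[0,0,0,15,-10,0,1],[0,0,0,35,-24,0,1],[0,0,4,55,-36,0,1],[0,0,10,60,-40,0,1],[0,0,17,60,-40,0,1],[0,0,24,60,-40,0,1],[0,0,31,60,-40,0,1],[0,0,38,60,-40,0,1],[0,0,45,60,-40,0,1],[0,0,52,60,-40,0,1],[0,0,59,60,-40,0,1],[0,0,66,60,-40,0,1],[0,0,73,60,-40,0,1],[0,0,80,60,-40,0,1],[0,0,87,60,-40,0,1],[0,0,94,60,-40,0,1],[0,0,101,60,-40,0,1],[0,0,107,60,-40,0,1],[0,0,110,60,-40,0,1],[0,0,110,60,-40,0,1]]}}

```text
clock: 8.72
tool_pos: [0.4578, 0.0596, 0.1848]
tool_rot: [0.758, 0.653, -0.001, 0.0]
force: [0.2, 0.1, -3.8]
finger_gap: 0.46
```

>>> {"method": "arm_command", "body": {"series": [[0,0,4,0,0,0,1],[0,0,10,0,0,0,1],[0,0,17,0,0,0,1],[0,0,24,0,0,0,1],[0,0,31,0,0,0,1],[0,0,38,0,0,0,1],[0,0,45,0,0,0,1],[0,0,52,0,0,0,1],[0,0,59,0,0,0,1],[0,0,65,0,0,0,1],[0,0,69,0,0,0,1],[0,0,70,0,0,0,1],[0,0,70,0,0,0,1],[0,0,70,0,0,0,1]]}}

```text
clock: 9.88
tool_pos: [0.4581, 0.0595, 0.1855]
tool_rot: [0.995, 0.103, -0.0, 0.0]
force: [0.9, 1.0, -4.1]
finger_gap: 0.458
```

```bash
python3 - <<'E'
from h import *
q,d,X,*_=cam('wrist');s=sense();R=Ro.from_quat(s['tool_rot']).as_matrix();print(s['tool_pos'],R.round(4),s['force'],s['finger_gap'],s['qpos'].round(2),s['clock'])
save('c3.png',q,1.2);np.savez('c3.npz',p=q,X=X,R=R,t=s['tool_pos'])
Z=X[...,2]
for n,a,b in(('roof',.053,.066),('blk',.139,.158)):
    m=cv2.morphologyEx(((Z>a)&(Z<b)).astype(np.uint8),cv2.MORPH_OPEN,np.ones((5,5)));k,l,st,_=cv2.connectedComponentsWithStats(m)
    for i in range(1,k):
        if st[i,4]>900:
            P=X[l==i];r=cv2.minAreaRect((P[:,:2]*1000).astype(np.float32));print(n,st[i],r,P[:,2].mean());A=np.c_[P[:,:2],np.ones(len(P))];print(np.linalg.lstsq(A,P[:,2],rcond=None)[0])
E
```

```text
[0.45820622 0.05949855 0.18566469] [[ 9.790e-01  2.038e-01 -4.000e-04]
 [ 2.038e-01 -9.790e-01 -1.000e-04]
 [-4.000e-04  1.000e-04 -1.000e+00]] [-0.24793672  0.5873283  -2.43988802] 0.4599516398429805 [-1.09  0.6   1.23  2.16 -0.74  0.91 -0.77] 9.9333
roof [ 461    0   99  140 8391] ((582.1319580078125, -48.595367431640625), (45.236148834228516, 77.49976348876953), 79.53209686279297) 0.06371907963802172
[-0.00084106 -0.00537973  0.06394916]
roof [ 516  104   44   49 1145] ((550.7322998046875, -89.92240142822266), (21.432056427001953, 33.90808868408203), 65.32307434082031) 0.0639062569446071
[-0.00124495  0.03262568  0.06744967]
blk [  195    94   163   248 27448] ((487.60198974609375, 63.203575134277344), (100.40845489501953, 66.35028839111328), 9.428316116333008) 0.14602702034109832
[-0.01422657 -0.00396508  0.15327872]
```

View pics/c3.png

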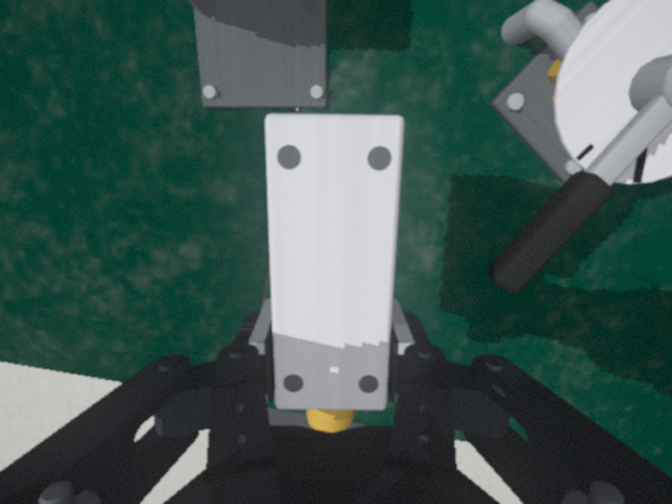

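```bash
python3 - <<'E'
from h import *
z=np.load('c3.npz');X=z['X'];R=z['R'];t=z['t']
m=(abs(X[...,2]-.006)<.0025);m[110:]=0;m[:,:130]=0;m[:,290:]=0
P=X[m]; L=(P-t)@R*1000  # tool frame
print(m.sum(),np.percentile(L[:,0],[0,1,99,100]).round(1))
for a in range(100,260,15):
    k=abs(L[:,0]-a)<7
    if k.sum()>20: print(a,k.sum(),L[k,1].min().round(1),L[k,1].max().round(1))
v,u=np.mgrid[0:420,0:560]
b=abs(X[...,2]-.146)<.004; L=(X-t)@R*1000
for a in(20,40,50,60,70):
    k=b&(abs(L[...,0]-a)<4)&(abs(L[...,1])<30);print('blk',a,L[k][:,1].min().round(1),L[k][:,1].max().round(1))
k=b&(abs(L[...,1])<15);print(L[k][:,0].max())
E
```

```text
9801 [ 76.2  83.5 148.5 149.8]
100 2051 -108.0 11.7
115 2320 -105.9 11.4
130 2471 -104.8 11.2
145 1757 -102.7 11.0
blk 20 -18.3 21.8
blk 40 -18.2 22.0
blk 50 -18.2 22.3
blk 60 -17.9 22.3
blk 70 -17.8 22.2
79.66555266782353
```

```bash
python3 - <<'E'
from h import *
z=np.load('c3.npz');X=z['X'];R=z['R'];t=z['t'];p=z['p'].astype(int)
L=(X-t)@R*1000
g=(p[...,1]-p[...,0]<12)
for r in range(15,90,8):
    row=g[r,140:300];idx=np.where(row)[0]+140
    # largest run
    runs=np.split(idx,np.where(np.diff(idx)>2)[0]+1);b=max(runs,key=len)
    a,e=b[0],b[-1];print(r,a,e,L[r,a+1].round(1),L[r,e-1].round(1), ((L[r,a+1]+L[r,e-1])/2)[:2].round(1), 'w',(L[r,e-1]-L[r,a+1])[1].round(1))
E
```

```text
15 163 271 [139.6 -77.5 179.1] [139.5  -2.5 178.5] [139.6 -40. ] w 75.0
23 164 271 [134.8 -77.6 180.1] [134.4  -2.5 178. ] [134.6 -40.1] w 75.1
31 164 271 [129.5 -77.8 179.1] [129.5  -2.6 178.8] [129.5 -40.2] w 75.2
39 165 271 [124.1 -77.2 178. ] [124.3  -2.6 178.7] [124.2 -39.9] w 74.7
47 166 271 [119.1 -77.4 179.1] [119.3  -2.6 179.4] [119.2 -40. ] w 74.8
55 167 271 [113.7 -77.  178.5] [114.   -2.6 179.8] [113.9 -39.8] w 74.3
63 168 272 [108.4 -76.9 178.7] [108.8  -1.9 180.7] [108.6 -39.4] w 74.9
71 168 272 [103.  -77.3 178.5] [103.2  -1.9 179.6] [103.1 -39.6] w 75.4
79 169 271 [ 97.3 -76.5 176.6] [ 97.6  -2.7 178.8] [ 97.4 -39.6] w 73.8
87 170 272 [ 91.9 -77.1 179.2] [ 92.   -2.  178.7] [ 92.  -39.6] w 75.2
```

>>> {"method": "arm_command", "body": {"series": [[0,0,0,5,-5,0,1],[0,0,-0.4,15,-14,5,1],[0,0,-0.4,25,-24,15,1],[0,0,-0.4,35,-34,28,1],[0,0,-0.4,42,-40,45,1],[0,0,-0.4,45,-41.5,62,1],[0,0,-0.4,45,-41.5,76,1],[0,0,-0.4,45,-41.5,86,1],[0,0,-0.4,45,-41.5,93,1],[0,0,-0.4,45,-41.5,96.5,1],[0,0,-0.4,45,-41.5,96.5,1],[0,0,-0.4,45,-41.5,96.5,1]]}}

```text
clock: 10.93
tool_pos: [0.4944, 0.1093, 0.0897]
tool_rot: [0.995, 0.105, 0.0, -0.0]
force: [0.8, -1.0, -3.5]
finger_gap: 0.457
```

```bash
python3 - <<'E'
from h import *
q,d,X,*_=cam('wrist');s=sense();R=Ro.from_quat(s['tool_rot']).as_matrix();t=s['tool_pos'];print(t,R.round(4),s['force'],s['finger_gap'],s['qpos'].round(2),s['clock'])
save('c4.png',q,1.2);np.savez('c4.npz',p=q,X=X,R=R,t=t)
L=(X-t)@R*1000
b=(abs(X[...,2]-.048)<.004)&(abs(L[...,1])<26)&(L[...,0]<100)
for a in(20,40,50,60,70):
    k=b&(abs(L[...,0]-a)<4);print('blk',a,L[k][:,1].min().round(1),L[k][:,1].max().round(1),X[k][:,2].mean())
k=b&(abs(L[...,1])<15);print(L[k][:,0].max())
k=(abs(X[...,2]-.060)<.004)&(L[...,0]>60)
for a in range(85,170,10):
    j=k&(abs(L[...,0]-a)<4)
    if j.sum()>10: print('roof',a,j.sum(),L[j][:,1].min().round(1),L[j][:,1].max().round(1))
print(L[k][:,0].min())
E
```

```text
[0.49447994 0.10926545 0.08995443] [[ 9.782e-01  2.079e-01  9.000e-04]
 [ 2.079e-01 -9.782e-01  4.000e-04]
 [ 1.000e-03 -2.000e-04 -1.000e+00]] [ 0.66388144  0.12255528 -3.91115952] 0.4577902546381463 [-0.99  0.78  1.01  2.12 -0.97  0.81 -0.72] 10.9833
blk 20 -18.4 21.5 0.05007172767833398
blk 40 -18.4 21.9 0.04998108970392848
blk 50 -18.1 22.2 0.04996715640357963
blk 60 -18.0 22.2 0.04989930800372372
blk 70 -17.8 22.2 0.04993901959527621
79.63140395684157
roof 95 4679 -35.2 37.0
roof 105 3102 -34.7 37.2
93.72196613155475
```

View pics/c4.png

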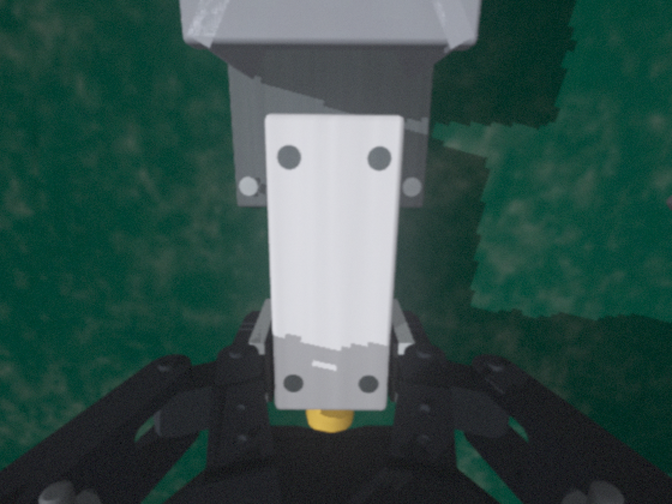

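>>> {"method": "arm_command", "body": {"series": [[0,0,0,0,-1,1.5,1],[0,0,0,3,-1,2,1],[0,0,0,8,-1,2,1],[0,0,0,14,-1,2,1],[0,0,0,20,-1,2,1],[0,0,0,26,-1,2,1],[0,0,0,31,-1,2,1],[0,0,0,35,-1,2,1],[0,0,0,40,-1,2,1],[0,0,0,40,-1,2,1]]}}

```text
clock: 11.82
tool_pos: [0.5341, 0.1188, 0.0874]
tool_rot: [0.994, 0.105, 0.0, 0.0]
force: [0.5, -0.1, -3.9]
finger_gap: 0.457
```

>>> {"method": "arm_command", "body": {"series": [[0,0,0,4,0,0,1],[0,0,0,10,0,0,1],[0,0,0,16,0,0,1],[0,0,0,22,0,0,1],[0,0,0,26,0,0,1],[0,0,0,29,0,0,1],[0,0,0,31,0,0,1],[0,0,0,31,0,0,1]]}}

```text
clock: 12.48
tool_pos: [0.5637, 0.125, 0.0874]
tool_rot: [0.995, 0.105, 0.0, 0.0]
force: [0.2, -0.0, -4.0]
finger_gap: 0.459
```

>>> {"method": "arm_command", "body": {"series": [[0,0,0,1,0,0,1],[0,0,0,2,0,0,1],[0,0,0,3,0,0,1],[0,0,0,3.5,0,0,1],[0,0,0,4,0,0,1],[0,0,0,4,0,0,1]]}}

```text
clock: 12.98
tool_pos: [0.5673, 0.1259, 0.0874]
tool_rot: [0.995, 0.105, 0.0, -0.0]
force: [0.7, 0.5, -3.4]
finger_gap: 0.462
```

>>> {"method": "arm_command", "body": {"series": [[0,0,0,0.5,0,0,1],[0,0,0,1,0,0,1],[0,0,0,1.5,0,0,1],[0,0,0,2,0,0,1],[0,0,0,2,0,0,1]]}}

```text
clock: 13.4
tool_pos: [0.568, 0.126, 0.0872]
tool_rot: [0.995, 0.104, -0.001, -0.0]
force: [-6.5, -1.6, -0.0]
finger_gap: 0.455
```

>>> {"method": "arm_command", "body": {"series": [[0,0,0,0.5,0,0.5,1],[0,0,0,1,0,1,1],[0,0,0,1,0,1,1],[0,0,0,1,0,1,0.5],[0,0,0,0,0,0,0.2],[0,0,0,0,0,0,0],[0,0,0,0,0,0,0],[0,0,0,0,0,-5,0],[0,0,0,0,0,-20,0],[0,0,0,-5,0,-45,0],[0,0,0,-20,0,-75,0],[0,0,0,-45,0,-105,0],[0,0,0,-70,0,-130,0],[0,0,0,-90,0,-140,0],[0,0,0,-100,0,-140,0],[0,0,0,-100,0,-140,0],[0,0,0,-100,0,-140,0]]}}

```text
clock: 14.82
tool_pos: [0.4716, 0.1061, 0.2276]
tool_rot: [0.994, 0.105, 0.0, -0.001]
force: [0.6, 0.6, -0.8]
finger_gap: 1.004
```

```bash
python3 - <<'E'
from h import *
q,d,X,*_=cam('wrist');s=sense();R=Ro.from_quat(s['tool_rot']).as_matrix();t=s['tool_pos'];print(t,s['force'],s['finger_gap'],s['qpos'].round(2),s['clock'])
save('c5.png',q,1.2)
Z=X[...,2];th=np.radians(11.8);N=(X[...,:2]-[.5855,.128])@np.array([[np.cos(th),-np.sin(th)],[np.sin(th),np.cos(th)]])*1000
for n,a,b in(('blk',.042,.0500),('roof',.055,.065),('base',.003,.009)):
    k=(Z>a)&(Z<b)&(abs(N[...,1])<10)&(abs(N[...,0])<120);x=N[k][:,0];print(n,k.sum(),np.percentile(x,[.5,2,50,98,99.5]).round(1),Z[k].mean())
k=(Z>.042)&(Z<.05)&(N[...,0]<-3)&(N[...,0]>-60)&(abs(N[...,1])<40)
m=cv2.morphologyEx(k.astype(np.uint8),cv2.MORPH_OPEN,np.ones((5,5)))>0
P=X[m];print(cv2.minAreaRect((N[m]).astype(np.float32)));A=np.c_[P[:,:2],np.ones(len(P))];print(np.linalg.lstsq(A,P[:,2],rcond=None)[0])
E
```

```text
[0.47200383 0.10611978 0.22737318] [ 0.53641684 -0.05101552 -0.37028961] 1.0021779080627893 [-1.2   0.56  1.27  2.06 -0.65  1.   -0.95] 14.8667
blk 1571 [-38.  -37.3 -17.1   2.1   2.6] 0.046647200131742166
roof 1417 [ 1.6  1.9 16.2 29.6 30. ] 0.05957782434608579
base 436 [-119.3 -118.3  -89.8  -61.6  -60.9] 0.003470451215556275
((-20.6258544921875, 0.06806755065917969), (34.71086883544922, 39.983924865722656), 0.14370444416999817)
[ 0.00291485 -0.00142722  0.04512783]
```

View pics/c5.png

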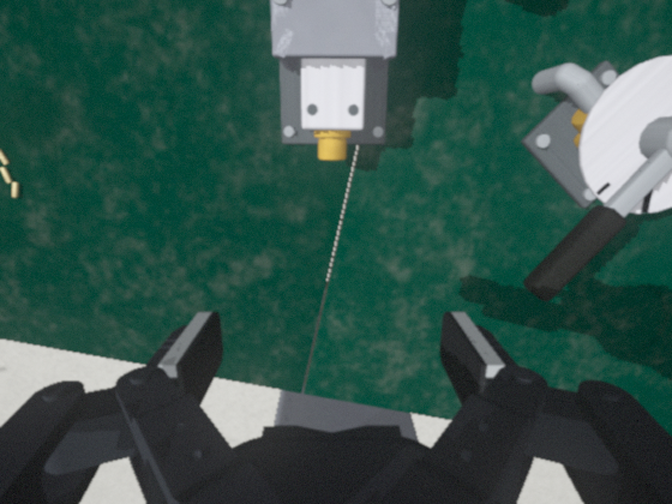

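>>> {"method": "arm_command", "body": {"series": [[0,0,0,10,1,15,0.5],[0,0,0,25,2,40,1],[0,0,0,34,2,70,1],[0,0,0,34,2,98,1],[0,0,0,34,2,118,1],[0,0,0,34,2,128,1],[0,0,0,34,2,128,1],[0,0,0,38,2,128,1],[0,0,0,41,2,128,1],[0,0,0,43,2,128,1],[0,0,0,44,2,128,1],[0,0,0,44,2,128,1]]}}

```text
clock: 15.87
tool_pos: [0.5156, 0.113, 0.1002]
tool_rot: [0.994, 0.105, 0.001, -0.0]
force: [-0.1, -0.2, 0.8]
finger_gap: -0.0
```

>>> {"method": "arm_command", "body": {"series": [[0,0,0,1,0,0,1],[0,0,0,2,0,0,1],[0,0,0,3,0,0,1],[0,0,0,3.5,0,0,1],[0,0,0,3.5,0,0,1]]}}

```text
clock: 16.28
tool_pos: [0.5178, 0.1133, 0.0993]
tool_rot: [0.995, 0.105, -0.0, -0.0]
force: [-2.9, 0.1, 2.1]
finger_gap: -0.002
```

>>> {"method": "arm_command", "body": {"series": [[0,0,0,0.7,0,0,1],[0,0,0,1.4,0,0,1],[0,0,0,2,0,0,1],[0,0,0,2,0,0,1]]}}

```text
clock: 16.62
tool_pos: [0.5182, 0.1133, 0.0991]
tool_rot: [0.995, 0.104, -0.002, -0.0]
force: [-10.1, -2.4, 8.1]
finger_gap: -0.005
```

>>> {"method": "arm_command", "body": {"series": [[0,0,0,-4,0,0,1],[0,0,0,-12,0,0,1],[0,0,0,-20,0,-10,1],[0,0,0,-26,0,-35,1],[0,0,0,-32,0,-65,1],[0,0,0,-36,5,-95,1],[0,0,0,-40,20,-110,0.6],[0,0,6,-44,45,-115,0.2],[0,0,12,-44,70,-115,0],[0,0,18,-44,95,-115,0],[0,0,24,-44,118,-115,0],[0,0,30,-44,135,-115,0],[0,0,35,-44,143,-115,0],[0,0,36.8,-44,143.5,-115,0],[0,0,36.8,-44,143.5,-115,0],[0,0,36.8,-44,143.5,-115,0]]}}

```text
clock: 17.95
tool_pos: [0.5066, -0.0357, 0.2147]
tool_rot: [0.977, -0.214, 0.0, -0.0]
force: [-0.2, 0.7, -0.0]
finger_gap: 1.001
```

```bash
python3 - <<'E'
from h import *
q,d,X,*_=cam('wrist');s=sense();R=Ro.from_quat(s['tool_rot']).as_matrix();t=s['tool_pos'];print(t,R.round(3),s['force'],s['finger_gap'],s['qpos'].round(2),s['clock'])
save('c6.png',q,1.2);np.savez('c6.npz',p=q,X=X,R=R,t=t)
L=(X-t)@R*1000
k=(abs(X[...,2]-.088)<.005)&(q.max(2)<90)&(np.hypot(X[...,0]-.505,X[...,1]+.037)<.06)
print('sleeve',cv2.minAreaRect((L[k][:,:2]).astype(np.float32)),k.sum())
k=(abs(X[...,2]-.0635)<.004)&(np.hypot(X[...,0]-.583,X[...,1]+.073)<.06)
print('dial',cv2.minEnclosingCircle((L[k][:,:2]).astype(np.float32)))
E
```

```text
[ 0.50673169 -0.03537816  0.21467063] [[ 0.909 -0.418  0.   ]
 [-0.418 -0.909  0.001]
 [-0.    -0.001 -1.   ]] [0.35516971 0.82258382 0.01244948] 1.0023381067856216 [-0.87  0.65  1.27  2.02 -0.74  1.04 -1.23] 18.0
sleeve ((1.929046630859375, 2.174103260040283), (15.688553810119629, 64.24271392822266), 89.46454620361328) 2067
dial ((85.49118041992188, 2.1081807613372803), 45.98834991455078)
```

View pics/c6.png

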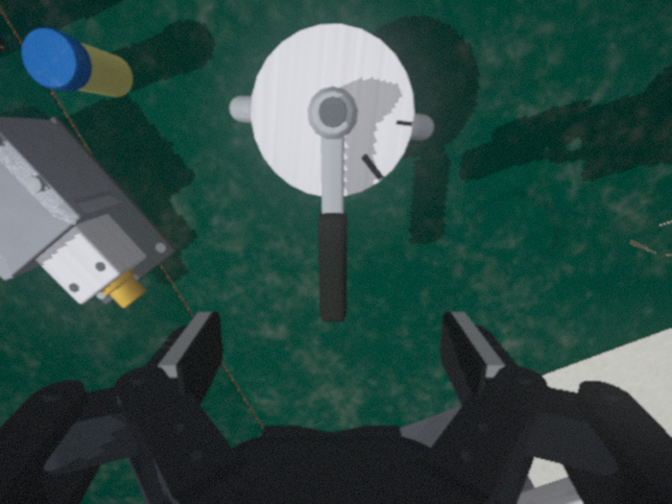

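```bash
python3 - <<'E'
from h import *
z=np.load('c6.npz');X=z['X'];R=z['R'];t=z['t'];p=z['p'];L=(X-t)@R*1000
def an(P): 
    c=P.mean(0)[:2]; e=c-[85.5,2.1]; return len(P),c.round(1),'ang cw-from-lever',np.degrees(np.arctan2(e[1],-e[0])).round(1),'r',np.hypot(*e).round(1), 'line', np.degrees(np.arctan2(*cv2.fitLine(P[:,:2].astype(np.float32),cv2.DIST_L2,0,.01,.01).ravel()[[1,0]])).round(1)
D=(p.max(2)<70)
for n,(u0,u1,v0,v1) in dict(long=(356,390,150,186),open=(392,416,115,130),stubs=(338,350,140,200)).items():
    m=np.zeros_like(D);m[int(v0/1.2):int(v1/1.2),int(u0/1.2):int(u1/1.2)]=1;m&=D&(abs(X[...,2]-.0635)<.004)
    if m.sum()>3: print(n,an(L[m]))
E
```

```text
long (60, array([57.6, 25. ]), 'ang cw-from-lever', np.float64(39.5), 'r', np.float64(36.1), 'line', np.float32(-38.7))
```

>>> {"method": "arm_command", "body": {"series": [[0,0,0,0,0.5,20,0],[0,0,0,0,0.5,45,0.2],[0,0,0,0,0.5,65,0.3],[0,0,0,0,0.5,78,0.3],[0,0,0,0,0.5,81,0.3],[0,0,0,0,0.5,81,0.3],[0,0,0,0,0.5,81,0.6],[0,0,0,0,0.5,81,1],[0,0,0,0,0.5,81,1],[0,0,0,0,0.5,81,1],[0,0,0,0,0.5,81,1],[0,0,0,0,0.5,81,1]], "newtons": 30}}

```text
clock: 19.0
tool_pos: [0.5072, -0.0362, 0.1342]
tool_rot: [0.977, -0.215, 0.001, -0.0]
force: [-0.9, -0.1, 6.8]
finger_gap: 0.18
```

>>> {"method": "arm_command", "body": {"series": [[0,0,-4,0.2,5.9,0,1],[0,0,-9,1,13.2,0,1],[0,0,-15,2.9,21.9,0,1],[0,0,-21,5.6,30.3,0,1],[0,0,-27,9.2,38.4,0,1],[0,0,-33,13.6,46,0,1],[0,0,-37,17,50.9,0,1],[0,0,-39.3,19.1,53.5,0,1],[0,0,-39.3,19.1,53.5,0,1],[0,0,-39.3,19.1,53.5,0,1]]}}

```text
clock: 19.83
tool_pos: [0.502, -0.0929, 0.1341]
tool_rot: [0.992, 0.126, 0.001, -0.0]
force: [-2.5, 1.8, 9.6]
finger_gap: 0.18
```

>>> {"method": "arm_command", "body": {"series": [[0,0,0,0,0,0,0.7],[0,0,0,0,0,0,0.5],[0,0,0,0,0,0,0.3],[0,0,0,0,0,0,0.3],[0,0,0,0,0,-10,0.2],[0,0,0,0,0,-35,0],[0,0,0,0,0,-65,0],[0,0,0,0,0,-85,0],[0,0,0,-10,0,-95,0],[0,0,0,-10,0,-95,0],[0,0,0,-10,0,-95,0]]}}

```text
clock: 20.75
tool_pos: [0.492, -0.0951, 0.229]
tool_rot: [0.992, 0.126, 0.001, -0.0]
force: [-0.4, -0.3, -0.2]
finger_gap: 0.997
```

```bash
python3 - <<'E'
from h import *
q,d,X,*_=cam('wrist');s=sense();R=Ro.from_quat(s['tool_rot']).as_matrix();t=s['tool_pos'];print(t,s['force'],s['finger_gap'],s['qpos'].round(2),s['clock'])
save('c7.png',q,1.2);np.savez('c7.npz',p=q,X=X,R=R,t=t)
L=(X-t)@R*1000
k=(abs(X[...,2]-.088)<.005)&(q.max(2)<90)&(np.hypot(X[...,0]-.583,X[...,1]+.073)<.13)
r=cv2.minAreaRect(X[k][:,:2].astype(np.float32)*1000);print('sleeve',r,k.sum())
k=(abs(X[...,2]-.0635)<.004)&(np.hypot(X[...,0]-.583,X[...,1]+.073)<.06)
c,_=cv2.minEnclosingCircle(X[k][:,:2].astype(np.float32)*1000);print(c,_,'ang',np.degrees(np.arctan2(r[0][1]-c[1],r[0][0]-c[0]))%360)
E
```

```text
[ 0.49202442 -0.09485172  0.22834154] [ 0.49530173  1.05227107 -0.44894767] 0.9980592930763884 [-0.7   0.5   1.11  2.02 -0.56  0.96 -0.62] 20.8
sleeve ((502.5744323730469, -94.23462677001953), (64.56668090820312, 16.00840950012207), 14.1600980758667) 1905
(583.5299072265625, -72.76156616210938) 46.025569915771484 ang 194.85535961148622
```

View pics/c7.png

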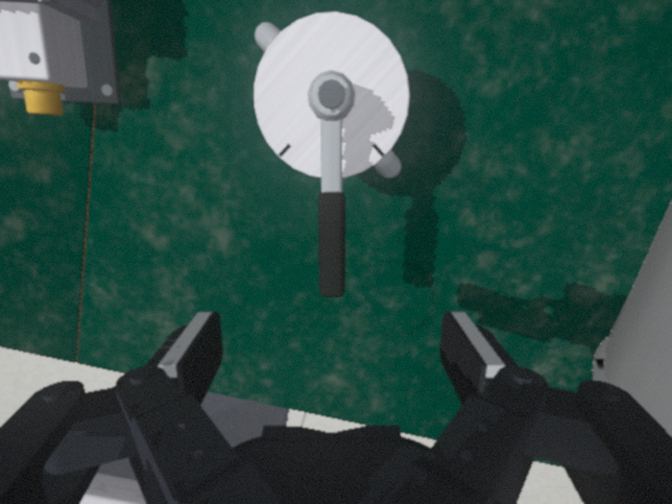

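```bash
python3 - <<'E'
from h import *
z=np.load('c7.npz');X=z['X'];p=z['p'];c=np.array([.5835,-.0728])
for n,(u0,u1,v0,v1) in dict(shut=(274,294,140,160),open=(368,388,140,158)).items():
    m=np.zeros(p.shape[:2],bool);m[int(v0/1.2):int(v1/1.2),int(u0/1.2):int(u1/1.2)]=1
    m&=(p.max(2)<100)&(abs(X[...,2]-.0635)<.004);P=X[m][:,:2]
    e=P.mean(0)-c if len(P) else np.zeros(2);print(n,len(P),np.degrees(np.arctan2(e[1],e[0]))%360)
p0=np.load('top.npz')['p'];p,d,X,*_=cam('top')
for n,(u,v) in dict(vial=(248,196),mic=(295,162),tape=(359,149)).items():
    print(n,abs(p[v-22:v+22,u-24:u+24].astype(int)-p0[v-22:v+22,u-24:u+24]).mean())
Z=X[...,2];th=np.radians(11.8);N=(X[...,:2]-[.5855,.128])@np.array([[np.cos(th),-np.sin(th)],[np.sin(th),np.cos(th)]])*1000
for n,a,b in(('blk',.042,.0500),('roof',.055,.065)):
    k=(Z>a)&(Z<b)&(abs(N[...,1])<10)&(abs(N[...,0])<90);print(n,np.percentile(N[k][:,0],[1,99]).round(1))
E
```

```text
shut 14 150.00739968334122
open 17 239.71993894916292
vial 0.5307765151515151
mic 0.49400252525252525
tape 0.3993055555555556
blk [-39.1   1. ]
roof [ 1.5 73.7]
```

```bash
python3 -c "
from h import *
print(close_job(), sense()['clock'])"
```

```text
the job is handed in; nothing more can be done
the job is handed in; nothing more can be done
```

The block is turned end for end and fully home in the nest, spigot pointing out of the mouth, and the valve lever is at half open. I handed the job in after about 21 s of robot time, with the gripper clear of everything. The hand-in returned no verdict.

**What I did:** I drew the block part way out and regripped it near the spigot. I then pulled it clear, turned it 180° and slid it in plain end first until it met the stop. After letting go, I pushed on the spigot with closed fingers to confirm it was seated: about 10 N moved it no more than 0.4 mm. Only then did I grip the lever and swing it.

**Last checks:**
- **Block:** the wrist camera showed 39.9 mm of the body out of the mouth, against 40 mm when home. The coarser top camera gave 40–41 mm.
- **Lever:** it points at 194.9° (194.2° by the sleeve's edges). Midway between the two short marks is 194.9°, and it covers the long mark, so it is within about 1° of 45° open.
- **Vial, micrometer and tape:** image differences from the start are at noise level, so they are undisturbed.

No check failed. The two cameras differed by 1–2 mm, which is within their calibration.

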